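# Lengthen the shaft stand by one hole and lay the gear shaft in it

### The job

Pinch the snap button of the telescoping V-rest stand flush and slide its sleeve outward, away from the foot, by one hole, until the button snaps out fully in the next hole; do not jam the tube hard against the button. Then lift the gear shaft from its wooden cradle and lay it, without dropping it, in the two V rests so that a bare journal lies in each, let go, and leave the other parts on the bench where they are.

Things in the scene. Friction and masses are not known exactly. Their poses are not given: they have to be found in the camera images.
- stand: Telescoping shaft stand, fixed to the bench. Origin on the bench; y runs level along the tube, from the foot outward, z up. Grey foot 100 x 100 x 12 mm centred at y = -105 mm, with a post 34 x 36 mm under a V rest. A square inner tube runs level from the post toward +y, its axis at x = 0, z = 55 mm; the sleeve slides on it. The snap button is at y = -6 mm on the +x side, fixed along y.
- sleeve: Aluminium sleeve, 30 x 30 mm, 155 mm long, sliding along the stand's y (about 3 N friction). Origin on the tube axis below its V rest; it reaches from 145 mm inward (-y) to 10 mm outward. Starts locked with its origin at y = 59 mm of the stand. Two 16 mm holes on its +x side: the outer one holds the button at first; the next, in a hand-set strip, is 36 to 56 mm nearer the foot.
- button: Steel spring snap button, 14 mm across, conical nose 4 mm high, end face 6 mm. Origin at the centre of its end face; moves only along the stand's x. Fully out, the face is at x = 20.5 mm in the stand's frame, 5.5 mm proud of the sleeve's side (wall 2 mm). Spring 5 N out, 7 N flush, 8 N under the wall. A side load over 28 N from the sleeve damages it.
- button_seat (a point): Fixed point on the sleeve's side face (x = 15, y = -6, z = 55 mm of the stand) where the button comes out. Pinched across the sleeve here (30 mm when flush), 10 to 18 N along the tube slips the nose under the hole's edge; the button then stays in, adding about 1 N drag, until a hole comes. There it snaps out and blocks the sleeve: to be felt. Slide slowly (15 to 20 mm/s) or it may skip.
- v_fixed (a point): Seat axis of the V rest on the stand's foot: where the centre line of a journal lies when seated, 102 mm above the bench. The V is 10 mm thick along the stand's y, its cheeks at 45 degrees end 3 mm above this axis, 15 mm to each side.
- v_slide (a point): The same point of the V rest on the sleeve, 102 mm above the bench; moves with the sleeve. It is 164 mm from v_fixed at the start and 199 to 221 mm when the sleeve is one hole out.
- shaft: Steel gear shaft, 256 mm long, 0.6 kg, level. Origin on its centre line at mid-length, its y axis along it. Body 28 mm in diameter from -88 to +88 mm along y, with gears 36 mm (at y = -70) and 44 mm (at y = +70) in diameter, 16 mm wide; bare journals 18 mm in diameter from 88 to 122 mm on both sides (centres at +-105 mm), end collars 24 mm in diameter, 6 mm. Clear to grip within 30 mm of its middle. Either way round fits the stand.
- cradle: Fixed wooden cradle in which the shaft starts, along the cradle's y; base 60 x 130 x 12 mm, two saddles at y = +-45 mm, the shaft's centre line 55 mm above the bench. Origin under its middle on the bench.
- plate_a: Bystander: flat steel clutch ring, 120 mm across, 6 mm thick.
- plate_b: Bystander: flat dark clutch ring, 104 mm across, 6 mm thick.
- race: Bystander: small bearing ring, 48 mm across, 10 mm high, beside the stand on the button's side.
- drum: Bystander: stepped aluminium clutch drum, 110 mm across, 85 mm high.
- wrench: Bystander: wrench, 180 mm, lying.
- driver: Bystander: screwdriver, 200 mm, lying.
- jar: Bystander: plastic jar with a steel lid, 64 mm across, 85 mm high.
There are look-alikes about, which are no part of the job. What is shaped like the stand but orange is not meant.

How it is judged:
By the outcome, as a careful person would: the job done as asked, in the order asked, and still so for the second after the job is handed in, with the robot touching nothing.
It also fails if it takes over 54 s, if anything falls off the work surface, if the arm or the gripper's body presses on something with over 40 N, if the wrist force passes 120 N, or if a joint passes its speed limit or range.

### The arm

A 7-joint arm with a two-finger parallel gripper is mounted at the origin on the work surface. World frame = base frame: x ahead of the robot, y to its left, z up, the work surface at z = 0. Lengths are in m, angles in degrees, forces in N, time in s.
With the tool pointing down it reaches from about 0.4 to 0.9 m from the base axis. Payload 5.5 kg.
Tool frame: the origin (TCP) lies on the mounting face of the last link; the fingertips stand 178 mm ahead of it and the grasp point (between the pads) lies 159 mm ahead of it; z points along the fingers, y is the line along which they close (so a half turn about z gives the same grasp; the last joint's range is limited). The gripper opens to 92 mm and grips with 3 to 60 N. Pads are 19 mm wide; open, the fingers measure 130 mm over their backs; the gripper's body (75 mm by 190 mm) begins 47 mm behind the grasp point.
Start: joints at [85.669, 28.699, -24.465, 88.831, 12.651, 65.22, -12.049], TCP at [0.216, -0.613, 0.405] pointing down, gripper open.
Joint ranges: [-164.97, 164.97], [-17.58, 116.51], [-87.97, 89.64], [11.32, 138.91], [-80.73, 260.73], [10.89, 115.49], [-147.41, 147.41]. Speed limits (degrees/s): [147.25, 147.25, 180, 180, 180, 180, 180].

### API

Orientations are given as a 3x3 rotation matrix whose columns are the frame's x, y, z axes.
In Python, from cell import manip gives the robot as it stands.
- The arm moves only by the tool step_arm, never from a script. Its argument "rows" is a list of rows, each an object of numbers: "tx", "ty", "tz": the shift along the tool's x, y, z in m; "twist": the turn about the tool's z in rad. In form: [{"tx": .., "ty": .., "tz": .., "twist": ..}, ...]. A call has exactly 8 rows; each row is the pose to reach, as a shift and turn from the pose commanded when the call began, along the tool's axes at that moment; what a row does not reach only later rows make up. A row lasts 1/10 s, in which the tool goes at most 50 mm and 8.59 degrees, less where a joint would pass 70% of its speed; a pose out of reach is approached as far as the arm can. A call with a gripper value outside its range is refused whole. "jaw" is the opening in per cent of the stroke, from 0 (shut) to 100 (fully open), set as the call begins (left out, the last holds). The fingers move at their own pace and stop on an object; "newtons" is the grip in N (left out, the last holds). Time passes only in rows, so rows that repeat a pose let the fingers close, or fill a call up. It gives the time, the measured TCP pose, the force, the opening and the grip force at its end, in the units of the state.
- manip.read_state(): the state, without advancing time (a new reading comes with each control period).
- manip.grab_frame(name): name is "side" or "top" or "wrist"; returns the picture (480x640x3 uint8, blue, green, red); there is no depth.
- manip.camera_model(name): a dict with "fx", "fy", "cx", "cy" (pixels), "R" (3x3) and "t" (3): a world point X has camera coordinates R X + t. Camera axes: x right, y down, z forward; pixel columns grow to the right and rows downward; lengths in m; the calibration is good to about 2 mm. The wrist camera is an equidistant fisheye: a pixel r from the principal point sees the ray r / f radians off the axis. A picture is of the moment at which its call begins: read the wrist's pose just before it. camera_model takes no time and is no camera call; for the wrist camera it gives the pose at the moment of the call.
- manip.hand_in(): hands the job in; it is judged then, once.
The state is a dict: "clock": time; "joint_positions": joint angles; "dq": joint speeds; "effort": joint torques, N m; "eef_pos": TCP position; "orientation": TCP orientation; "contact_force": force on the tool from outside, world axes, zero at the start; "ft_torque": the same for the moment, N m; "gripper_width": finger opening in m; "gripper_force": force on a finger pad.
Only numpy, scipy, OpenCV 4.12 (cv2) and the standard library are available. Lean on these libraries where they do the work, as an engineer would, in place of code of your own. Each camera call takes 0.05 s, during which the arm holds its last target. There are 200 camera calls.

## Working session

There is one attempt and no reset: what is moved stays moved. The work goes in short steps, Python scripts to look and compute and a tool call to move; the robot and the scene stay as the last step left them, time stands still between calls to the robot, and variables do not carry over. Pictures are saved under pics/ and viewed, at most 12 in all, crops included, and the job is handed in when it is done.

Besides the shell and the picture viewer there is one more tool, called as a command line: name --argument value ..., lists and objects as JSON in quotes. step_arm: Moves the arm, as the interface text tells. Its arguments: {"type":"object","properties":{"rows":{"type":"array","items":{"type":"object","properties":{"tx":{"type":"number"},"ty":{"type":"number"},"tz":{"type":"number"},"twist":{"type":"number"}}}},"jaw":{"type":"number"},"newtons":{"type":"number"}},"required":["rows"]}

```bash
mkdir -p pics; ls; cat > h.py <<'E'
from cell import manip
import numpy as np, cv2
def ray(name,u,v,m=None):
    m=m or manip.camera_model(name); R=np.array(m["R"]);t=np.array(m["t"])
    x=(u-m["cx"])/m["fx"]; y=(v-m["cy"])/m["fy"]
    if name=="wrist":
        r=np.hypot(x,y); s=np.sin(r)/r if r>1e-9 else 1.; d=np.array([x*s,y*s,np.cos(r)])
    else: d=np.array([x,y,1.])
    return -R.T@t, R.T@d
def onz(name,u,v,z,m=None):
    c,d=ray(name,u,v,m); return c+d*(z-c[2])/d[2]
def proj(name,X,m=None):
    m=m or manip.camera_model(name); p=np.array(m["R"])@np.array(X)+np.array(m["t"])
    if name=="wrist":
        r=np.hypot(p[0],p[1]); k=np.arctan2(r,p[2])/max(r,1e-9); return np.array([m["fx"]*p[0]*k+m["cx"],m["fy"]*p[1]*k+m["cy"]])
    return np.array([m["fx"]*p[0]/p[2]+m["cx"],m["fy"]*p[1]/p[2]+m["cy"]])
E
python3 - <<'E'
from h import *
np.set_printoptions(precision=4,suppress=True)
for n in ("top","side","wrist"):
    m=manip.camera_model(n); print(n,m["fx"],m["cx"],m["cy"],-np.array(m["R"]).T@np.array(m["t"])); print(np.array(m["R"]))
    cv2.imwrite(f"pics/{n}0.png",manip.grab_frame(n))
print(manip.read_state())
E
```

```text
pics
top 483.8215516227191 321.2443897665876 242.45519426854935 [ 0.3357 -0.0014  1.1997]
[[-0.0094 -1.     -0.0027]
 [-0.9933  0.0097 -0.1155]
 [ 0.1156  0.0016 -0.9933]]
side 604.3895988850932 323.0517508564078 239.13039444107005 [0.3181 1.06   0.9929]
[[-0.9934 -0.1135 -0.0135]
 [-0.0617  0.6322 -0.7724]
 [ 0.0962 -0.7665 -0.635 ]]
wrist 371.64829954431775 320.5085061586633 238.2438036012512 [ 0.2849 -0.5882  0.3833]
[[ 0.3338 -0.9426 -0.0018]
 [-0.9067 -0.3216  0.273 ]
 [-0.2579 -0.0895 -0.962 ]]
{'clock': 0.15, 'joint_positions': array([ 85.6682,  28.743 , -24.4555,  88.8775,  12.6511,  65.2185,
       -12.0513]), 'dq': array([ 0.0342, -0.0421,  0.044 , -0.2694,  0.1137,  0.0041,  0.0349]), 'effort': array([ -0.0068, -56.7106,  -5.8254, -27.9454,  -0.0687,   0.0265,
         0.0001]), 'eef_pos': array([ 0.2159, -0.6128,  0.4039]), 'orientation': array([[ 0.9432,  0.3324, -0.0004],
       [ 0.3324, -0.9432,  0.0014],
       [ 0.0001, -0.0015, -1.    ]]), 'contact_force': array([0.0431, 0.4428, 0.1788]), 'ft_torque': array([-0.0537,  0.0013, -0.0046]), 'gripper_force': 0.0, 'gripper_width': 0.09150579257547121}
```

View pics/top0.png

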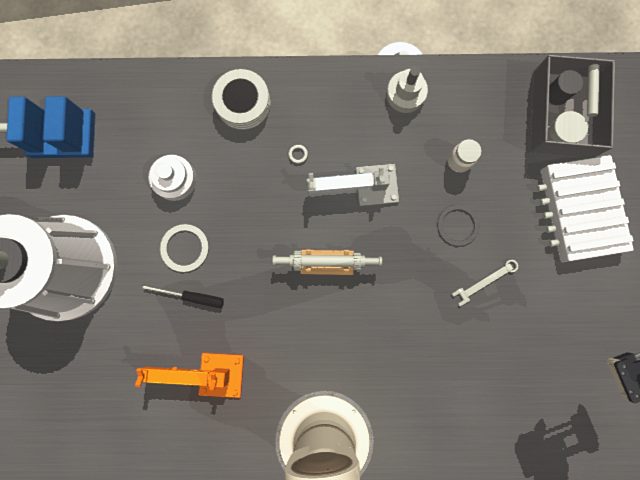

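View pics/side0.png

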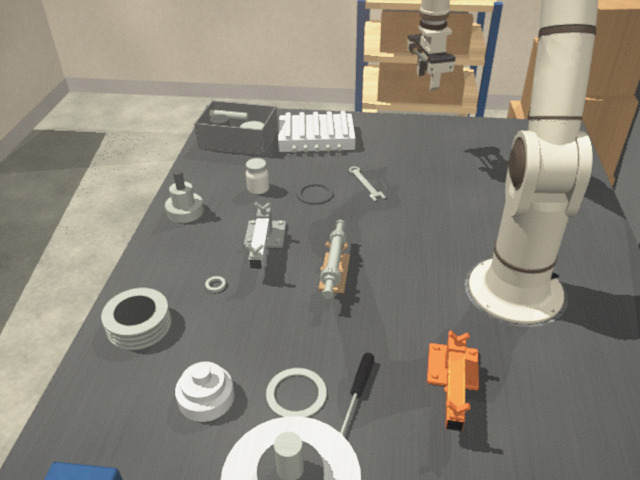

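The top view shows the grey stand's foot at about (378,185), with the sleeve running left to (310,185). The race is at (298,154), the shaft at (327,261) on its cradle, and the orange look-alike at (200,375). The side view shows the stand at about (262,240) and the shaft at (336,258).

```bash
python3 - <<'E'
from h import *
a=cv2.imread("pics/top0.png")[140:285,260:410]; b=cv2.imread("pics/side0.png")[190:310,190:360]
A=cv2.resize(a,None,fx=4,fy=4,interpolation=cv2.INTER_CUBIC)[:580,:600]
B=cv2.resize(b,None,fx=4.7,fy=4.7,interpolation=cv2.INTER_CUBIC)
cv2.imwrite("pics/ct.png",A);cv2.imwrite("pics/cs.png",B);print(A.shape,B.shape)
E
```

```text
(580, 600, 3) (564, 799, 3)
```

View pics/ct.png

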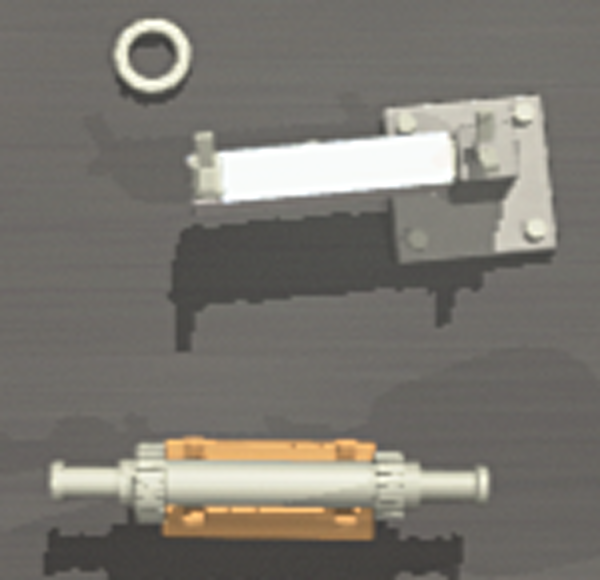

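View pics/cs.png

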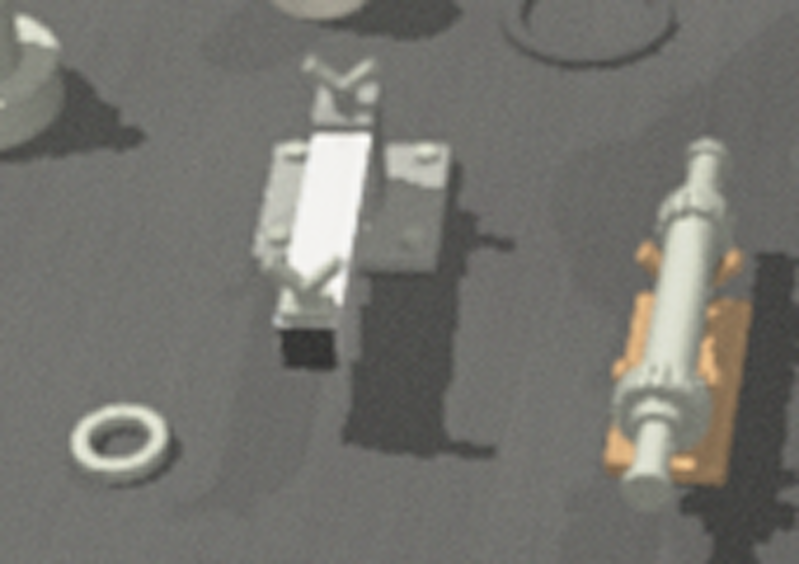

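The top crop (4x) shows the bright sleeve from (220,175) to (455,157), the foot corners at about (385,105), (540,95), (555,250) and (398,265), and the shaft ends at (50,480) and (490,484). The side crop shows the sliding V at (310,280) and the fixed V at (340,75).

```bash
cat > m.py <<'E'
from h import *
np.set_printoptions(precision=4,suppress=True)
im=cv2.imread("pics/top0.png"); m=manip.camera_model("top")
roi=np.zeros(im.shape[:2],np.uint8); roi[165:200,300:380]=1
mk=((im.min(2)>225)&(roi>0)).astype(np.uint8)
n,l,s,c=cv2.connectedComponentsWithStats(mk); k=1+np.argmax(s[1:,4]); pts=np.argwhere(l==k)[:,::-1]
P=np.array([onz("top",u,v,.070,m)[:2] for u,v in pts])
r=cv2.minAreaRect(P.astype(np.float32)); print("sleeve",P.mean(0),r)
g=P-P.mean(0); w,V=np.linalg.eigh(g.T@g); print("dir",V[:,1],np.degrees(np.arctan2(-V[0,1],V[1,1])))
f=[onz("top",260+a/4-.4,140+b/4-.4,.012,m) for a,b in((385,105),(540,95),(555,250),(398,265))]; print("foot",np.mean(f,0),f)
for a,b in((50,480),(490,484)): print("shaft",onz("top",260+a/4-.4,140+b/4-.4,.055,m))
E
python3 m.py
```

```text
sleeve [ 0.6136 -0.0548] ((0.6135854125022888, -0.05421808362007141), (0.029785756021738052, 0.13775305449962616), 4.720208168029785)
dir [-0.0827  0.9966] 4.742131475925613
foot [ 0.6195 -0.1405  0.012 ] [array([ 0.6672, -0.0885,  0.012 ]), array([ 0.6726, -0.1861,  0.012 ]), array([ 0.5733, -0.1928,  0.012 ]), array([ 0.5648, -0.0947,  0.012 ])]
shaft [0.4291 0.1174 0.055 ]
shaft [ 0.4242 -0.1434  0.055 ]
```

step_arm --rows '[{"tx": 0.02, "ty": -0.014, "tz": 0.002, "twist": -0.04}, {"tx": 0.05, "ty": -0.036, "tz": 0.006, "twist": -0.11}, {"tx": 0.088, "ty": -0.064, "tz": 0.011, "twist": -0.2}, {"tx": 0.127, "ty": -0.092, "tz": 0.016, "twist": -0.29}, {"tx": 0.166, "ty": -0.12, "tz": 0.021, "twist": -0.38}, {"tx": 0.205, "ty": -0.148, "tz": 0.026, "twist": -0.47}, {"tx": 0.243, "ty": -0.176, "tz": 0.03, "twist": -0.56}, {"tx": 0.281, "ty": -0.204, "tz": 0.035, "twist": -0.657}]'

```text
clock: 0.95
eef_pos: [0.4139, -0.3256, 0.3697]
orientation: [[0.541, 0.841, 0.0], [0.841, -0.541, -0.0], [-0.0, 0.0, -1.0]]
contact_force: [0.6, -0.1, -0.0]
gripper_width: 0.0917
gripper_force: 0.0
```

step_arm --rows '[{"tx": 0.047, "ty": 0.0015, "tz": 0.005, "twist": -0.1}, {"tx": 0.094, "ty": 0.003, "tz": 0.01, "twist": -0.2}, {"tx": 0.141, "ty": 0.0045, "tz": 0.015, "twist": -0.3}, {"tx": 0.188, "ty": 0.006, "tz": 0.02, "twist": -0.39}, {"tx": 0.235, "ty": 0.0075, "tz": 0.025, "twist": -0.48}, {"tx": 0.28, "ty": 0.009, "tz": 0.03, "twist": -0.56}, {"tx": 0.32, "ty": 0.01, "tz": 0.034, "twist": -0.62}, {"tx": 0.347, "ty": 0.0107, "tz": 0.035, "twist": -0.657}]'

```text
clock: 1.75
eef_pos: [0.6118, -0.0385, 0.3341]
orientation: [[-0.087, 0.996, -0.0], [0.996, 0.087, 0.002], [0.002, -0.0, -1.0]]
contact_force: [0.9, -0.3, 0.9]
gripper_width: 0.0916
gripper_force: 0.0
```

```bash
python3 - <<'E'
from h import *
import pickle
np.set_printoptions(precision=4,suppress=True)
s=manip.read_state(); m=manip.camera_model("wrist"); im=manip.grab_frame("wrist")
cv2.imwrite("pics/w1.png",im); pickle.dump((s,m),open("w1.pkl","wb"))
for k in("clock","eef_pos","orientation","joint_positions","dq","contact_force"): print(k,s[k])
o=np.array([.6108,-.0359]);y=np.array([-.0824,.9966])
for a,z in((-.105,.102),(.059,.102),(-.006,.07),(.105,.102)): print(a,proj("wrist",[*(o+a*y),z],m))
E
```

```text
clock 1.75
eef_pos [ 0.6118 -0.0385  0.3341]
orientation [[-0.087   0.9962 -0.0004]
 [ 0.9962  0.087   0.0019]
 [ 0.0019 -0.0002 -1.    ]]
joint_positions [ 34.8314  35.3025 -46.8675  97.4884  28.9778  60.108  -16.6721]
dq [-26.2783  13.9624   0.4065 -19.1488   9.2333   9.767   -3.3795]
contact_force [ 0.9481 -0.2718  0.9021]
-0.105 [318.8855 393.9327]
0.059 [320.2319 157.1907]
-0.006 [319.7118 249.8947]
0.105 [320.7356  76.9633]
```

View pics/w1.png

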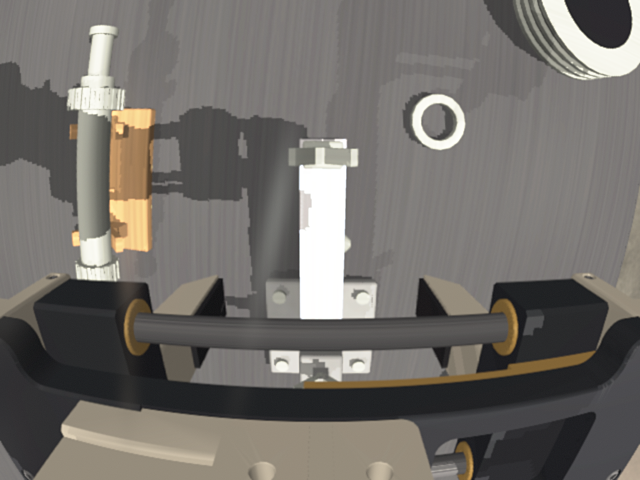

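The wrist view shows the button at about (347,243) on the sleeve's right side. The sleeve spans columns 300 to 346, the sliding V is at (323,157), and the cradle and shaft are on the left.

```bash
python3 - <<'E'
from h import *
np.set_printoptions(precision=4,suppress=True)
s=manip.read_state(); m=manip.camera_model("wrist"); im=manip.grab_frame("wrist"); cv2.imwrite("pics/w2.png",im)
print(s["clock"],s["eef_pos"],s["orientation"],s["dq"].max())
L=[];Rr=[]
for v in range(170,312,4):
    c=np.where(im[v,280:370].min(1)>215)[0]+280
    if len(c)<20: continue
    L.append(onz("wrist",c[0]-.5,v,.07,m)[:2]); Rr.append(onz("wrist",c[-1]+.5,v,.07,m)[:2])
for n,P in(("L",np.array(L)),("R",np.array(Rr))):
    k=np.polyfit(P[:,1],P[:,0],1); res=P[:,0]-np.polyval(k,P[:,1]); q=abs(res)<.002
    k=np.polyfit(P[q,1],P[q,0],1); print(n,"angle",-np.degrees(np.arctan(k[0])),"x at y=-.042",np.polyval(k,-.042),"y=.05",np.polyval(k,.05),q.sum(),len(q))
for v in range(230,258,2): print(v, im[v,338:358].mean(1).astype(int))
E
```

```text
1.8 [ 0.6132 -0.0345  0.3347] [[-0.0922  0.9957  0.0022]
 [ 0.9957  0.0922  0.0054]
 [ 0.0051  0.0027 -1.    ]] 2.736378447069093
L angle 4.412610617255318 x at y=-.042 0.5976408816759342 y=.05 0.5905414983424798 35 35
R angle 9.65752998730238 x at y=-.042 0.6309975594111706 y=.05 0.61534188927147 9 35
230 [255 255 255 177 108 111 113 114 115 114 116 117 115 115 114 114 115 115
 115 117]
232 [255 255 255 172 105 112 113 115 114 115 116 117 116 115 114 115 114 115
 116 117]
234 [255 255 255 172 105 112 114 114 114 116 117 115 114 114 114 115 114 116
 118 116]
236 [255 255 255 172 104 111 114 115 114 116 117 116 115 114 114 115 114 116
 116 115]
238 [255 255 255 164 105 112 114 113 115 117 118 115 114 114 114 114 115 116
 116 115]
240 [255 255 248 155 110 112 113 114 115 117 117 115 114 115 115 115 115 116
 117 115]
242 [255 255 251 186 151 132 117 113 115 117 117 115 114 114 114 114 115 117
 118 114]
244 [255 255 252 213 192 183 161 134 118 115 114 114 116 114 114 115 115 116
 117 114]
246 [255 255 253 228 214 213 208 190 152 123 114 115 115 114 114 116 116 117
 115 114]
248 [255 255 252 233 225 224 224 220 186 139 116 112 114 115 114 114 115 116
 115 115]
250 [255 255 249 233 227 229 233 234 198 141 114 112 114 114 115 115 116 116
 114 113]
252 [255 254 242 229 224 225 229 225 182 134 114 113 114 114 114 116 116 116
 115 113]
254 [255 255 248 232 225 223 206 170 132 114 113 114 114 115 115 115 116 115
 114 113]
256 [255 255 248 222 195 166 132 116 115 114 114 114 115 115 114 115 116 115
 114 114]
```

```bash
python3 - <<'E'
from h import *
np.set_printoptions(precision=4,suppress=True)
m=manip.camera_model("wrist"); im=cv2.imread("pics/w2.png"); s=manip.read_state(); print(s["clock"],s["eef_pos"])
E=[]
for v in range(175,300,3):
    r=im[v,325:370].mean(1); i=np.where(r<200)[0]
    if 238<v<260 or not len(i): continue
    E.append(onz("wrist",325+i[0]-.5,v,.07,m)[:2])
E=np.array(E);k=np.polyfit(E[:,1],E[:,0],1);q=abs(E[:,0]-np.polyval(k,E[:,1]))<.0015;k=np.polyfit(E[q,1],E[q,0],1)
print("R",-np.degrees(np.arctan(k[0])),np.polyval(k,-.042),np.polyval(k,.05),q.sum(),len(q))
print("button",onz("wrist",345,249.5,.055,m))
g=cv2.cvtColor(im,cv2.COLOR_BGR2GRAY)
for u in(294,300,350,354): print(u,g[140:176,u])
E
```

```text
1.85 [ 0.6122 -0.0366  0.3346]
R 4.537944768061651 0.6264517154423271 0.6191498497997971 32 34
button [ 0.6309 -0.0423  0.055 ]
294 [ 89  90  89  89  90  89  89  89  88  89  88  88  88  88  90 102 112 117
 118 117 117 117 117 118 116 116 116 118 117 120 119 119 116 105  86  82]
300 [ 84  85  85  80  73 102 160 186 175 156 150 147 147 146 145 127 113 111
 112 112 112 112 112 111 111 111 111 112 114 113 113 111 127 180 238 255]
350 [115 114 114 114 114 114 114 114 114 113 114 111 112 112 110 113 153 217
 233 232 231 232 234 234 233 233 234 235 236 237 238 238 240 235 176 122]
354 [116 116 115 115 115 115 115 113 114 114 114 114 115 114 113 115 135 162
 173 168 163 163 163 163 164 165 161 153 153 155 156 157 155 141 119 114]
```

```bash
cat > w.py <<'E'
from h import *
np.set_printoptions(precision=4,suppress=True)
s=manip.read_state(); m=manip.camera_model("wrist"); im=manip.grab_frame("wrist"); cv2.imwrite("pics/w3.png",im)
print(s["clock"],s["eef_pos"],s["orientation"][:,0],abs(s["dq"]).max())
g=im.mean(2)
for sgn in(-1,1):
    E=[]
    for v in range(175,300,3):
        if 232<v<265: continue
        u=323
        while 280<u<370 and g[v,u]>200: u+=sgn
        E.append(onz("wrist",u-.5*sgn,v,.07,m)[:2])
    E=np.array(E);k=np.polyfit(E[:,1],E[:,0],1)
    for _ in range(3): q=abs(E[:,0]-np.polyval(k,E[:,1]))<.0015;k=np.polyfit(E[q,1],E[q,0],1)
    print(sgn,-np.degrees(np.arctan(k[0])),np.polyval(k,-.042),np.polyval(k,.05),q.sum(),len(q))
b=(g[225:275,343:352]>160); yy,xx=np.nonzero(b); print("px",xx.mean()+343,yy.mean()+225,yy.min()+225,yy.max()+225)
print("button",onz("wrist",xx.mean()+343,(yy.min()+yy.max())/2+225,.055,m))
E
python3 w.py
```

```text
1.85 [ 0.6122 -0.0366  0.3346] [-0.0894  0.996   0.0039] 3.101780940354722
-1 4.556933757051723 0.5973974391898065 0.5900648899943439 32 32
1 8.183077217433835 0.6305425308592167 0.6173128643763223 20 32
px 344.85869565217394 244.3913043478261 225 255
button [ 0.63   -0.0351  0.055 ]
```

```bash
python3 - <<'E'
from h import *
m=manip.camera_model("wrist"); im=cv2.imread("pics/w3.png").mean(2); print(manip.read_state()["eef_pos"])
for u in(344,345,346,347): print(u,im[226:266,u].astype(int))
for v in(235,246,250,285): print(im[v,290:310].astype(int),im[v,336:354].astype(int))
for u,v in((346,243),(346,245),(346,247)): print(onz("wrist",u,v,.055,m))
E
```

```text
[ 0.61136019 -0.03921989  0.33434426]
344 [121 121 117 108 106 106 106 107 107 107 108 112 131 157 182 198 210 216
 222 227 229 228 227 227 227 228 223 200 160 126 113 111 112 112 113 112
 113 113 113 114]
345 [111 111 111 112 113 113 113 112 113 113 112 114 121 140 169 192 208 216
 221 227 230 230 227 226 225 224 209 167 129 115 114 115 116 116 116 117
 116 118 118 119]
346 [115 116 116 116 116 115 115 116 115 116 116 115 116 122 141 172 198 214
 220 226 231 233 232 230 224 208 172 133 117 116 117 118 119 119 119 119
 120 120 121 120]
347 [117 116 117 116 116 116 116 117 116 116 116 116 116 116 121 142 175 200
 216 224 232 236 234 226 208 172 136 118 118 119 119 120 120 119 119 119
 119 118 118 119]
[ 80  80  80  80  79  77  70  86 206 255 255 255 255 255 255 255 255 255
 255 255] [255 255 255 255 255 255 255 189 107 113 116 116 117 119 119 117 116 117]
[ 78  78  78  79  77  76  69  86 206 255 255 255 255 255 255 255 255 255
 255 255] [255 255 255 255 255 255 255 241 229 230 231 232 217 165 122 114 115 116]
[ 79  79  78  78  77  75  70  86 205 255 255 255 255 255 255 255 255 255
 255 255] [255 255 255 255 255 255 249 234 227 225 224 208 166 129 115 115 117 116]
[135 134 134 134 134 133 130 125 190 255 255 255 255 255 255 255 255 255
 255 255] [254 255 255 255 255 253 190 158 162 163 163 163 163 163 163 163 160 159]
[ 0.62984162 -0.0404967   0.055     ]
[ 0.63000391 -0.04200843  0.055     ]
[ 0.63016709 -0.04352504  0.055     ]
```

step_arm --rows '[{"tx": 0.001, "ty": 0.001, "tz": 0.01}, {"tx": 0.001, "ty": 0.001, "tz": 0.03}, {"tx": 0.001, "ty": 0.001, "tz": 0.05}, {"tx": 0.001, "ty": 0.001, "tz": 0.07}, {"tx": 0.001, "ty": 0.001, "tz": 0.09}, {"tx": 0.001, "ty": 0.001, "tz": 0.11}, {"tx": 0.001, "ty": 0.001, "tz": 0.121}, {"tx": 0.001, "ty": 0.001, "tz": 0.121}]'

```text
invalid input
```

step_arm --rows '[{"tz": 0}, {"tz": 0}, {"tz": 0}, {"tz": 0}, {"tz": 0}, {"tz": 0}, {"tz": 0}, {"tz": 0}]' --jaw 0 --newtons 25

```text
invalid input
```

step_arm --rows '[{"tx": 0.001, "ty": 0.001, "tz": 0.01, "twist": 0}, {"tx": 0.001, "ty": 0.001, "tz": 0.03, "twist": 0}, {"tx": 0.001, "ty": 0.001, "tz": 0.05, "twist": 0}, {"tx": 0.001, "ty": 0.001, "tz": 0.07, "twist": 0}, {"tx": 0.001, "ty": 0.001, "tz": 0.09, "twist": 0}, {"tx": 0.001, "ty": 0.001, "tz": 0.11, "twist": 0}, {"tx": 0.001, "ty": 0.001, "tz": 0.121, "twist": 0}, {"tx": 0.001, "ty": 0.001, "tz": 0.121, "twist": 0}]'

```text
clock: 2.7
eef_pos: [0.6105, -0.0424, 0.2117]
orientation: [[-0.08, 0.997, -0.004], [0.997, 0.08, -0.001], [-0.0, -0.004, -1.0]]
contact_force: [-0.4, 0.3, -0.3]
gripper_width: 0.0918
gripper_force: 0.0
```

step_arm --rows '[{"tx": 0, "ty": 0.001, "tz": -0.001, "twist": 0}, {"tx": 0, "ty": 0.001, "tz": -0.001, "twist": 0}, {"tx": 0, "ty": 0.001, "tz": -0.001, "twist": 0}, {"tx": 0, "ty": 0.001, "tz": -0.001, "twist": 0}, {"tx": 0, "ty": 0.001, "tz": -0.001, "twist": 0}, {"tx": 0, "ty": 0.001, "tz": -0.001, "twist": 0}, {"tx": 0, "ty": 0.001, "tz": -0.001, "twist": 0}, {"tx": 0, "ty": 0.001, "tz": -0.001, "twist": 0}]' --jaw 0 --newtons 25

```text
clock: 3.5
eef_pos: [0.6137, -0.0407, 0.215]
orientation: [[-0.082, 0.997, 0.003], [0.997, 0.082, 0.0], [0.0, 0.003, -1.0]]
contact_force: [-7.4, -0.6, 0.9]
gripper_width: 0.0324
gripper_force: 11.8
```

step_arm --rows '[{"tx": 0, "ty": 0, "tz": 0, "twist": 0}, {"tx": 0, "ty": 0, "tz": 0, "twist": 0}, {"tx": 0, "ty": 0, "tz": 0, "twist": 0}, {"tx": 0, "ty": 0, "tz": 0, "twist": 0}, {"tx": 0, "ty": 0, "tz": 0, "twist": 0}, {"tx": 0, "ty": 0, "tz": 0, "twist": 0}, {"tx": 0, "ty": 0, "tz": 0, "twist": 0}, {"tx": 0, "ty": 0, "tz": 0, "twist": 0}]'

```text
clock: 4.3
eef_pos: [0.6129, -0.0407, 0.2149]
orientation: [[-0.082, 0.997, -0.0], [0.997, 0.082, -0.0], [-0.0, -0.0, -1.0]]
contact_force: [-1.2, 0.0, 5.3]
gripper_width: 0.0297
gripper_force: 25.0
```

step_arm --rows '[{"tx": 0.0015, "ty": 0, "tz": 0, "twist": 0}, {"tx": 0.003, "ty": 0, "tz": 0, "twist": 0}, {"tx": 0.0045, "ty": 0, "tz": 0, "twist": 0}, {"tx": 0.006, "ty": 0, "tz": 0, "twist": 0}, {"tx": 0.0075, "ty": 0, "tz": 0, "twist": 0}, {"tx": 0.009, "ty": 0, "tz": 0, "twist": 0}, {"tx": 0.0105, "ty": 0, "tz": 0, "twist": 0}, {"tx": 0.012, "ty": 0, "tz": 0, "twist": 0}]'

```text
clock: 5.1
eef_pos: [0.6124, -0.0344, 0.2149]
orientation: [[-0.078, 0.997, 0.0], [0.997, 0.078, -0.008], [-0.008, -0.001, -1.0]]
contact_force: [-0.2, -14.6, 6.6]
gripper_width: 0.0299
gripper_force: 25.0
```

step_arm --rows '[{"tx": 0.001, "ty": 0, "tz": 0, "twist": 0}, {"tx": 0.002, "ty": 0, "tz": 0, "twist": 0}, {"tx": 0.003, "ty": 0, "tz": 0, "twist": 0}, {"tx": 0.004, "ty": 0, "tz": 0, "twist": 0}, {"tx": 0.005, "ty": 0, "tz": 0, "twist": 0}, {"tx": 0.006, "ty": 0, "tz": 0, "twist": 0}, {"tx": 0.007, "ty": 0, "tz": 0, "twist": 0}, {"tx": 0.008, "ty": 0, "tz": 0, "twist": 0}]'

```text
clock: 5.9
eef_pos: [0.6123, -0.0318, 0.2148]
orientation: [[-0.074, 0.997, -0.0], [0.997, 0.074, -0.016], [-0.016, -0.001, -1.0]]
contact_force: [-0.1, -24.8, 8.1]
gripper_width: 0.0296
gripper_force: 25.0
```

```bash
python3 - <<'E'
from h import *
np.set_printoptions(precision=4,suppress=True)
s=manip.read_state(); m=manip.camera_model("wrist"); im=manip.grab_frame("wrist"); cv2.imwrite("pics/w4.png",im)
print(s["contact_force"],s["ft_torque"],s["eef_pos"])
y=np.array([-.081,.9967])
for a in(.059,.099): print(proj("wrist",[*(np.array([.6089,-.0349])+a*y),.102],m))
cv2.imwrite("pics/t4.png",manip.grab_frame("top"))
E
```

```text
[ -0.0606 -24.8098   8.095 ] [-4.8926 -0.1921  0.2583] [ 0.6123 -0.0318  0.2148]
[305.973  198.5005]
[304.5658  38.1394]
```

View pics/w4.png

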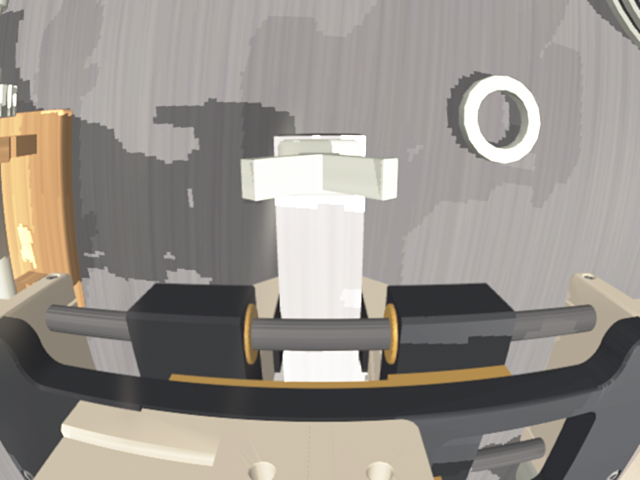

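The wrist view shows the fingers closed on the sleeve, the V rest's cheek tops at rows 155 to 200, and the sleeve's outer end at row 135, columns 275 to 365.

```bash
python3 - <<'E'
from h import *
np.set_printoptions(precision=4,suppress=True)
m=manip.camera_model("wrist"); print(manip.read_state()["contact_force"])
im=cv2.imread("pics/w4.png"); print(im[126:160,300].mean(1).astype(int))
for v in(133,135,137,139): print("end now",onz("wrist",320,v,.07,m))
print("nominal end",np.array([.6119,-.035])+.069*np.array([-.081,.9967]))
a=cv2.imread("pics/top0.png",0)[160:200,298:325].astype(np.float32);b=cv2.imread("pics/t4.png",0)[160:200,298:325].astype(np.float32)
print(cv2.phaseCorrelate(a,b,cv2.createHanningWindow((27,40),cv2.CV_32F)))
t0=cv2.imread("pics/top0.png",0);t4=cv2.imread("pics/t4.png",0)
for v in(183,186): print(t0[v,300:322],t4[v,300:322])
E
```

```text
[ -0.3429 -23.2753   6.9281]
[166 167 167 166 165 167 164 138  96 131 213 243 234 203 187 199 204 206
 206 206 208 207 207 207 207 206 193 166 152 196 254 254 253 253]
end now [0.6063 0.0401 0.07  ]
end now [0.6064 0.0394 0.07  ]
end now [0.6064 0.0387 0.07  ]
end now [0.6065 0.0381 0.07  ]
nominal end [0.6063 0.0338]
((-2.037706982844652, 0.37152086365381365), 0.8515707563470911)
[102 102 101 103 103 103 100 105 128 152 202 204 203 209 220 231 252 250
 250 250 250 250] [ 96  95  95  93  92 100 138 172 187 184 186 196 203 222 236 153 146 150
 151 151 154 163]
[102 103 103 103 103 102 103 110 130 155 201 203 202 207 218 234 251 251
 250 250 249 250] [ 95  95  95  95 102 123 131 161 185 185 184 189 203 220 247 238 152 144
 147 147 150 159]
```

step_arm --rows '[{"tx": 0, "ty": 0, "tz": 0, "twist": 0}, {"tx": 0, "ty": 0, "tz": 0, "twist": 0}, {"tx": 0, "ty": 0, "tz": 0, "twist": 0}, {"tx": 0, "ty": 0, "tz": 0, "twist": 0}, {"tx": 0, "ty": 0, "tz": 0, "twist": 0}, {"tx": 0, "ty": 0, "tz": 0, "twist": 0}, {"tx": 0, "ty": 0, "tz": 0, "twist": 0}, {"tx": 0, "ty": 0, "tz": 0, "twist": 0}]'

```text
clock: 6.8
eef_pos: [0.6123, -0.0319, 0.2148]
orientation: [[-0.074, 0.997, 0.0], [0.997, 0.074, -0.016], [-0.016, -0.001, -1.0]]
contact_force: [0.4, -22.9, 7.3]
gripper_width: 0.0297
gripper_force: 25.0
```

step_arm --rows '[{"tx": 0.0005, "ty": 0, "tz": 0, "twist": 0}, {"tx": 0.001, "ty": 0, "tz": 0, "twist": 0}, {"tx": 0.0015, "ty": 0, "tz": 0, "twist": 0}, {"tx": 0.002, "ty": 0, "tz": 0, "twist": 0}, {"tx": 0.002, "ty": 0, "tz": 0, "twist": 0}, {"tx": 0.002, "ty": 0, "tz": 0, "twist": 0}, {"tx": 0.002, "ty": 0, "tz": 0, "twist": 0}, {"tx": 0.002, "ty": 0, "tz": 0, "twist": 0}]'

```text
clock: 7.6
eef_pos: [0.6123, -0.0313, 0.2148]
orientation: [[-0.073, 0.997, 0.0], [0.997, 0.073, -0.018], [-0.018, -0.001, -1.0]]
contact_force: [0.5, -26.5, 7.8]
gripper_width: 0.03
gripper_force: 25.0
```

```bash
python3 - <<'E'
from h import *
np.set_printoptions(precision=4,suppress=True)
s=manip.read_state(); print(s["contact_force"],s["ft_torque"],s["eef_pos"],s["orientation"],s["effort"])
a=cv2.resize(manip.grab_frame("side")[190:300,220:320],None,fx=4.5,fy=4.5,interpolation=cv2.INTER_CUBIC)
b=cv2.resize(manip.grab_frame("top")[150:215,290:400],None,fx=5,fy=5,interpolation=cv2.INTER_CUBIC)
c=np.zeros((600,800,3),np.uint8); c[:495,:345]=a[:495,50:395]; c[:325,345:]=b[:325,:455]; cv2.imwrite("pics/c5.png",c)
E
```

```text
[  0.4923 -26.5468   7.8168] [-5.1825 -0.2397  0.2767] [ 0.6123 -0.0313  0.2148] [[-0.0728  0.9973  0.    ]
 [ 0.9972  0.0728 -0.0179]
 [-0.0179 -0.0013 -0.9998]] [-15.4308 -49.8878 -27.2978 -14.1197  -6.0485  -3.9493  -0.2963]
```

View pics/c5.png

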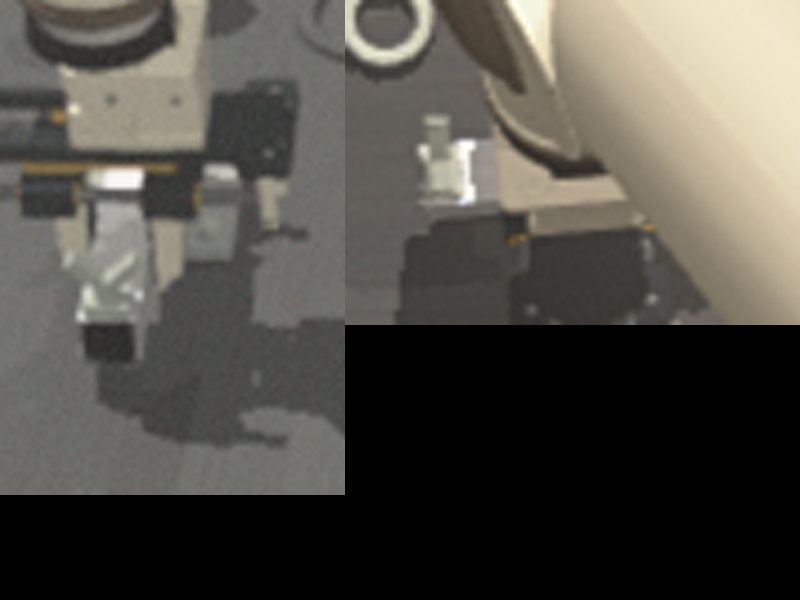

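The side crop shows the fingers on the sleeve with nothing else touching. The top crop shows the V's outer edge at about column 305, against 308 before, so the sleeve has moved a few millimetres and the nose is still being cammed in.

step_arm --rows '[{"tx": 0.0004, "ty": 0, "tz": 0, "twist": 0}, {"tx": 0.0008, "ty": 0, "tz": 0, "twist": 0}, {"tx": 0.0012, "ty": 0, "tz": 0, "twist": 0}, {"tx": 0.0015, "ty": 0, "tz": 0, "twist": 0}, {"tx": 0.0015, "ty": 0, "tz": 0, "twist": 0}, {"tx": 0.0015, "ty": 0, "tz": 0, "twist": 0}, {"tx": 0.0015, "ty": 0, "tz": 0, "twist": 0}, {"tx": 0.0015, "ty": 0, "tz": 0, "twist": 0}]'

```text
clock: 8.5
eef_pos: [0.6111, -0.0183, 0.2148]
orientation: [[-0.081, 0.997, -0.0], [0.997, 0.081, -0.002], [-0.002, -0.0, -1.0]]
contact_force: [-1.2, -6.4, 5.9]
gripper_width: 0.0298
gripper_force: 25.0
```

step_arm --rows '[{"tx": 0.0015, "ty": 0, "tz": 0, "twist": 0}, {"tx": 0.003, "ty": 0, "tz": 0, "twist": 0}, {"tx": 0.0045, "ty": 0, "tz": 0, "twist": 0}, {"tx": 0.006, "ty": 0, "tz": 0, "twist": 0}, {"tx": 0.0075, "ty": 0, "tz": 0, "twist": 0}, {"tx": 0.009, "ty": 0, "tz": 0, "twist": 0}, {"tx": 0.0105, "ty": 0, "tz": 0, "twist": 0}, {"tx": 0.012, "ty": 0, "tz": 0, "twist": 0}]'

```text
clock: 9.3
eef_pos: [0.6101, -0.0057, 0.2148]
orientation: [[-0.082, 0.997, 0.0], [0.997, 0.082, -0.001], [-0.001, 0.0, -1.0]]
contact_force: [-1.3, -4.3, 4.4]
gripper_width: 0.0294
gripper_force: 25.0
```

step_arm --rows '[{"tx": 0.001, "ty": 0, "tz": 0, "twist": 0}, {"tx": 0.002, "ty": 0, "tz": 0, "twist": 0}, {"tx": 0.003, "ty": 0, "tz": 0, "twist": 0}, {"tx": 0.004, "ty": 0, "tz": 0, "twist": 0}, {"tx": 0.005, "ty": 0, "tz": 0, "twist": 0}, {"tx": 0.006, "ty": 0, "tz": 0, "twist": 0}, {"tx": 0.007, "ty": 0, "tz": 0, "twist": 0}, {"tx": 0.008, "ty": 0, "tz": 0, "twist": 0}]'

```text
clock: 10.1
eef_pos: [0.6094, 0.0028, 0.2148]
orientation: [[-0.082, 0.997, 0.0], [0.997, 0.082, 0.0], [0.0, 0.0, -1.0]]
contact_force: [0.2, -2.4, 5.8]
gripper_width: 0.0298
gripper_force: 25.0
```

step_arm --rows '[{"tx": 0.001, "ty": 0, "tz": 0, "twist": 0}, {"tx": 0.002, "ty": 0, "tz": 0, "twist": 0}, {"tx": 0.003, "ty": 0, "tz": 0, "twist": 0}, {"tx": 0.004, "ty": 0, "tz": 0, "twist": 0}, {"tx": 0.005, "ty": 0, "tz": 0, "twist": 0}, {"tx": 0.006, "ty": 0, "tz": 0, "twist": 0}, {"tx": 0.006, "ty": 0, "tz": 0, "twist": 0}, {"tx": 0.006, "ty": 0, "tz": 0, "twist": 0}]'

```text
clock: 10.9
eef_pos: [0.6089, 0.0083, 0.2148]
orientation: [[-0.082, 0.997, 0.0], [0.997, 0.082, -0.0], [-0.0, 0.0, -1.0]]
contact_force: [0.6, -0.2, 4.3]
gripper_width: 0.0299
gripper_force: 25.0
```

step_arm --rows '[{"tx": 0.001, "ty": 0, "tz": 0, "twist": 0}, {"tx": 0.002, "ty": 0, "tz": 0, "twist": 0}, {"tx": 0.003, "ty": 0, "tz": 0, "twist": 0}, {"tx": 0.004, "ty": 0, "tz": 0, "twist": 0}, {"tx": 0.005, "ty": 0, "tz": 0, "twist": 0}, {"tx": 0.006, "ty": 0, "tz": 0, "twist": 0}, {"tx": 0.006, "ty": 0, "tz": 0, "twist": 0}, {"tx": 0.006, "ty": 0, "tz": 0, "twist": 0}]'

```text
clock: 11.7
eef_pos: [0.6087, 0.0118, 0.2148]
orientation: [[-0.08, 0.997, 0.0], [0.997, 0.08, -0.004], [-0.004, -0.0, -1.0]]
contact_force: [1.6, -7.2, 5.7]
gripper_width: 0.0299
gripper_force: 25.0
```

step_arm --rows '[{"tx": 0.0005, "ty": 0, "tz": 0, "twist": 0}, {"tx": 0.001, "ty": 0, "tz": 0, "twist": 0}, {"tx": 0.0015, "ty": 0, "tz": 0, "twist": 0}, {"tx": 0.002, "ty": 0, "tz": 0, "twist": 0}, {"tx": 0.002, "ty": 0, "tz": 0, "twist": 0}, {"tx": 0.002, "ty": 0, "tz": 0, "twist": 0}, {"tx": 0.002, "ty": 0, "tz": 0, "twist": 0}, {"tx": 0.002, "ty": 0, "tz": 0, "twist": 0}]'

```text
clock: 12.5
eef_pos: [0.6087, 0.0123, 0.2148]
orientation: [[-0.079, 0.997, 0.0], [0.997, 0.079, -0.006], [-0.006, -0.0, -1.0]]
contact_force: [0.1, -10.6, 7.2]
gripper_width: 0.0299
gripper_force: 25.0
```

step_arm --rows '[{"tx": -0.002, "ty": 0, "tz": 0, "twist": 0}, {"tx": -0.004, "ty": 0, "tz": 0, "twist": 0}, {"tx": -0.005, "ty": 0, "tz": 0, "twist": 0}, {"tx": -0.005, "ty": 0, "tz": 0, "twist": 0}, {"tx": -0.005, "ty": 0, "tz": 0, "twist": 0}, {"tx": -0.005, "ty": 0, "tz": 0, "twist": 0}, {"tx": -0.005, "ty": 0, "tz": 0, "twist": 0}, {"tx": -0.005, "ty": 0, "tz": 0, "twist": 0}]'

```text
clock: 13.3
eef_pos: [0.6087, 0.0111, 0.2148]
orientation: [[-0.082, 0.997, 0.0], [0.997, 0.082, -0.001], [-0.001, 0.0, -1.0]]
contact_force: [0.6, -4.5, 4.7]
gripper_width: 0.0301
gripper_force: 25.0
```

step_arm --rows '[{"tx": -0.002, "ty": 0, "tz": 0, "twist": 0}, {"tx": -0.002, "ty": 0, "tz": 0, "twist": 0}, {"tx": -0.002, "ty": 0, "tz": 0, "twist": 0}, {"tx": -0.002, "ty": 0, "tz": 0, "twist": 0}, {"tx": -0.002, "ty": 0, "tz": -0.02, "twist": 0}, {"tx": -0.002, "ty": 0, "tz": -0.05, "twist": 0}, {"tx": -0.002, "ty": 0, "tz": -0.085, "twist": 0}, {"tx": -0.002, "ty": 0, "tz": -0.12, "twist": 0}]' --jaw 100

```text
clock: 14.1
eef_pos: [0.6083, 0.0101, 0.3355]
orientation: [[-0.083, 0.997, -0.001], [0.997, 0.083, 0.001], [0.001, -0.001, -1.0]]
contact_force: [-0.1, 0.7, -0.4]
gripper_width: 0.0887
gripper_force: 0.0
```

step_arm --rows '[{"tx": 0, "ty": 0, "tz": -0.01, "twist": 0}, {"tx": 0, "ty": 0, "tz": -0.01, "twist": 0}, {"tx": 0, "ty": 0, "tz": -0.01, "twist": 0}, {"tx": 0, "ty": 0, "tz": -0.01, "twist": 0}, {"tx": 0, "ty": 0, "tz": -0.01, "twist": 0}, {"tx": 0, "ty": 0, "tz": -0.01, "twist": 0}, {"tx": 0, "ty": 0, "tz": -0.01, "twist": 0}, {"tx": 0, "ty": 0, "tz": -0.01, "twist": 0}]'

```text
clock: 14.9
eef_pos: [0.6087, 0.0097, 0.3445]
orientation: [[-0.082, 0.997, -0.0], [0.997, 0.082, 0.0], [0.0, -0.0, -1.0]]
contact_force: [-0.5, 1.1, -0.1]
gripper_width: 0.0921
gripper_force: 0.0
```

```bash
python3 - <<'E'
from h import *
import pickle
np.set_printoptions(precision=4,suppress=True)
s=manip.read_state(); m=manip.camera_model("wrist"); im=manip.grab_frame("wrist"); cv2.imwrite("pics/w6.png",im); pickle.dump(m,open("w6.pkl","wb"))
cv2.imwrite("pics/t6.png",manip.grab_frame("top"))
print(s["clock"],s["eef_pos"],abs(s["dq"]).max())
for a in(-.006,.0465): print(proj("wrist",[*(np.array([.6119,-.035])+a*np.array([-.081,.9967])+.0205*np.array([.9967,.081])),.055],m))
E
```

```text
14.9 [0.6087 0.0097 0.3445] 0.2857541333975776
[345.9599 296.5792]
[347.6639 232.766 ]
```

View pics/w6.png

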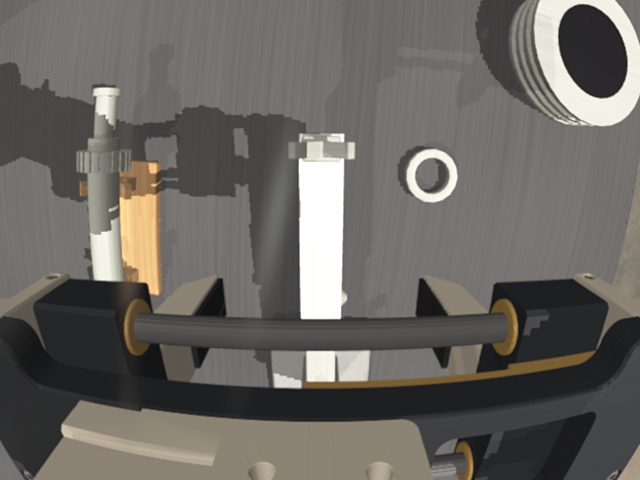

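The wrist view shows the button out again on the sleeve's right side at about (344,297), where it was predicted. The sliding V is at (323,150).

```bash
python3 - <<'E'
from h import *
import pickle
np.set_printoptions(precision=4,suppress=True)
mm={"w1":pickle.load(open("w1.pkl","rb"))[1],"w6":pickle.load(open("w6.pkl","rb"))}
for n,m in mm.items():
    g=cv2.imread(f"pics/{n}.png").mean(2)
    for u in(296,350):
        c=g[125:180,u]; d=np.diff(cv2.GaussianBlur(c.reshape(-1,1),(1,5),1).ravel()); a,b=np.argmax(d)+125.5,np.argmin(d)+125.5
        print(n,u,a,b,onz("wrist",u,a,.105,m)[:2],onz("wrist",u,b,.105,m)[:2],onz("wrist",u,(a+b)/2,.103,m)[:2])
g=cv2.imread("pics/w6.png").mean(2)
for v in range(286,310,2): print(v,g[v,336:352].astype(int))
g=cv2.imread("pics/w1.png").mean(2)
for v in range(238,250,4): print("w1",v,g[v,336:354].astype(int))
# shaft in top view
im=cv2.imread("pics/t6.png"); mt=manip.camera_model("top")
g=im.mean(2)
for r,c0,c1 in((260,262,300),(261,262,300),(260,360,392),(261,360,392),(262,360,392)): print(r,c0,g[r,c0:c1].astype(int))
for c in(290,292,305,315,327,340,350,362,366): print(c,g[248:276,c].astype(int))
E
```

```text
w1 296 147.5 165.5 [0.592  0.0274] [0.5928 0.0173] [0.5923 0.0222]
w1 350 148.5 166.5 [0.622  0.0295] [0.623  0.0194] [0.6227 0.0244]
w6 296 141.5 158.5 [0.5883 0.0784] [0.5891 0.0684] [0.5886 0.0733]
w6 350 141.5 158.5 [0.6197 0.0811] [0.6206 0.0711] [0.6203 0.076 ]
286 [253 253 254 255 255 207 121 100 105 106 107 108 109 106 105 106]
288 [253 253 254 255 254 204 120 101 105 105 108 108 107 106 106 106]
290 [253 253 254 255 254 216 141 114 108 106 108 108 107 106 105 106]
292 [253 253 254 255 254 227 175 158 143 121 107 106 106 106 105 105]
294 [253 253 254 255 252 225 194 190 187 173 144 113 105 106 106 106]
296 [253 253 254 255 252 231 211 207 206 205 189 129 102 106 106 106]
298 [253 253 254 254 252 236 220 217 220 225 209 135 100 104 106 106]
300 [253 253 254 254 253 236 217 213 214 204 166 116 102 105 106 106]
302 [253 253 254 255 253 235 217 199 171 135 111 103 104 106 105 106]
304 [253 253 254 255 254 221 167 133 110 107 107 106 106 106 105 106]
306 [253 253 255 255 250 162 106 104 108 109 107 106 106 106 105 107]
308 [253 253 255 255 247 144 100 106 109 108 106 106 106 106 1
[... 1366 characters left out ...]
137 156 158 163 164  89  84 101 112 122 133 135 130 127 120 115
 132 188 124 110 109 112 119 116  82  64]
327 [ 94  96 139 168 156 161 161 157 179 199 216 219 211 202 184 164 142 116
 130 189 125 114 110 114 119 121  91  66]
340 [ 92  92 117 141 157 163 165 152 176 196 215 222 212 203 186 168 147 120
 119 175 126 125 117 116 122 126 116  69]
350 [ 97  93 114 172 162 164 167 150 175 194 216 223 213 206 190 171 150 125
 109 125 123 129 120 118 122 126 121  71]
362 [104 101  98  93  94  92  92 121 177 194 216 224 216 206 192 172 154 130
 112  92 100 102 100 101 102  99  72  67]
366 [121 119 116 116 114 110 105 100  95 120 182 217 223 205 181 149 116  87
 100 103 102 102 101  99 100 102 100  72]
```

step_arm --rows '[{"tx": -0.0005, "ty": -0.012, "tz": 0, "twist": 0.01}, {"tx": -0.002, "ty": -0.04, "tz": 0.005, "twist": 0.03}, {"tx": -0.004, "ty": -0.08, "tz": 0.01, "twist": 0.05}, {"tx": -0.005, "ty": -0.12, "tz": 0.015, "twist": 0.07}, {"tx": -0.007, "ty": -0.155, "tz": 0.02, "twist": 0.09}, {"tx": -0.0077, "ty": -0.177, "tz": 0.02, "twist": 0.101}, {"tx": -0.0077, "ty": -0.183, "tz": 0.02, "twist": 0.101}, {"tx": -0.0077, "ty": -0.183, "tz": 0.02, "twist": 0.101}]'

```text
clock: 15.8
eef_pos: [0.4269, -0.0132, 0.3251]
orientation: [[0.019, 1.0, 0.001], [1.0, -0.019, -0.001], [-0.001, 0.001, -1.0]]
contact_force: [1.1, -1.1, 0.0]
gripper_width: 0.0918
gripper_force: 0.0
```

```bash
python3 - <<'E'
from h import *
import pickle
np.set_printoptions(precision=4,suppress=True)
for i in range(3): s=manip.read_state(); m=manip.camera_model("wrist"); im=manip.grab_frame("wrist")
cv2.imwrite("pics/w7.png",im)
print(s["clock"],s["eef_pos"],s["orientation"][:,0],abs(s["dq"]).max())
for a in(-.105,-.045,0,.045,.105): print(a,proj("wrist",[.4267+.0188*a,-.013+a,.055],m))
E
```

```text
15.9 [ 0.4283 -0.013   0.3254] [0.019  0.9998 0.0003] 0.7785966036260704
-0.105 [317.8263 366.2922]
-0.045 [317.6802 300.3575]
0 [317.6026 242.1127]
0.045 [317.5724 177.998 ]
0.105 [317.6275  89.165 ]
```

View pics/w7.png

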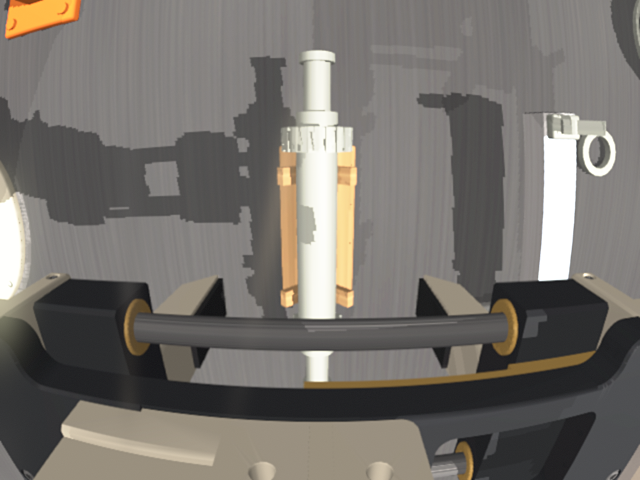

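The wrist view shows the shaft upright at column 317 with its journal at rows 62 to 110. The saddles are at rows 175 and 297, within a few pixels of the prediction, so the gripper can go down.

step_arm --rows '[{"tx": 0, "ty": 0, "tz": 0.01, "twist": 0}, {"tx": 0, "ty": 0, "tz": 0.03, "twist": 0}, {"tx": 0, "ty": 0, "tz": 0.055, "twist": 0}, {"tx": 0, "ty": 0, "tz": 0.08, "twist": 0}, {"tx": 0, "ty": 0, "tz": 0.1, "twist": 0}, {"tx": 0, "ty": 0, "tz": 0.11, "twist": 0}, {"tx": 0, "ty": 0, "tz": 0.11, "twist": 0}, {"tx": 0, "ty": 0, "tz": 0.11, "twist": 0}]'

```text
clock: 16.75
eef_pos: [0.4274, -0.0126, 0.2148]
orientation: [[0.018, 1.0, 0.0], [1.0, -0.018, 0.001], [0.001, 0.0, -1.0]]
contact_force: [0.8, -0.8, 0.6]
gripper_width: 0.0917
gripper_force: 0.0
```

step_arm --rows '[{"tx": 0, "ty": 0, "tz": 0, "twist": 0}, {"tx": 0, "ty": 0, "tz": 0, "twist": 0}, {"tx": 0, "ty": 0, "tz": 0, "twist": 0}, {"tx": 0, "ty": 0, "tz": 0, "twist": 0}, {"tx": 0, "ty": 0, "tz": 0, "twist": 0}, {"tx": 0, "ty": 0, "tz": 0, "twist": 0}, {"tx": 0, "ty": 0, "tz": 0, "twist": 0}, {"tx": 0, "ty": 0, "tz": 0, "twist": 0}]' --jaw 0 --newtons 45

```text
clock: 17.55
eef_pos: [0.427, -0.013, 0.2147]
orientation: [[0.019, 1.0, -0.0], [1.0, -0.019, 0.0], [0.0, -0.0, -1.0]]
contact_force: [-0.9, 0.4, 0.2]
gripper_width: 0.0322
gripper_force: 0.0
```

step_arm --rows '[{"tx": 0, "ty": 0, "tz": 0, "twist": 0}, {"tx": 0, "ty": 0, "tz": 0, "twist": 0}, {"tx": 0, "ty": 0, "tz": 0, "twist": 0}, {"tx": 0, "ty": 0, "tz": 0, "twist": 0}, {"tx": 0, "ty": 0, "tz": 0, "twist": 0}, {"tx": 0, "ty": 0, "tz": -0.003, "twist": 0}, {"tx": 0, "ty": 0, "tz": -0.008, "twist": 0}, {"tx": 0, "ty": 0, "tz": -0.015, "twist": 0}]'

```text
clock: 18.35
eef_pos: [0.4271, -0.0131, 0.2299]
orientation: [[0.019, 1.0, 0.0], [1.0, -0.019, 0.0], [0.001, 0.0, -1.0]]
contact_force: [-0.0, -0.5, -6.4]
gripper_width: 0.0271
gripper_force: 45.0
```

step_arm --rows '[{"tx": 0, "ty": 0, "tz": -0.01, "twist": 0}, {"tx": 0, "ty": 0, "tz": -0.025, "twist": 0}, {"tx": 0, "ty": 0, "tz": -0.042, "twist": 0}, {"tx": 0, "ty": 0, "tz": -0.06, "twist": 0}, {"tx": 0, "ty": 0, "tz": -0.075, "twist": 0}, {"tx": 0, "ty": 0, "tz": -0.086, "twist": 0}, {"tx": 0, "ty": 0, "tz": -0.093, "twist": 0}, {"tx": 0, "ty": 0, "tz": -0.095, "twist": 0}]'

```text
clock: 19.15
eef_pos: [0.4271, -0.0131, 0.3255]
orientation: [[0.019, 1.0, 0.001], [1.0, -0.019, -0.001], [-0.001, 0.001, -1.0]]
contact_force: [-0.0, 0.4, -5.5]
gripper_width: 0.0268
gripper_force: 45.0
```

step_arm --rows '[{"tx": -0.001, "ty": 0.01, "tz": 0, "twist": -0.006}, {"tx": -0.003, "ty": 0.035, "tz": 0, "twist": -0.02}, {"tx": -0.006, "ty": 0.067, "tz": 0, "twist": -0.04}, {"tx": -0.009, "ty": 0.1, "tz": 0, "twist": -0.06}, {"tx": -0.012, "ty": 0.133, "tz": 0, "twist": -0.075}, {"tx": -0.014, "ty": 0.16, "tz": 0, "twist": -0.09}, {"tx": -0.015, "ty": 0.178, "tz": 0, "twist": -0.097}, {"tx": -0.0157, "ty": 0.185, "tz": 0, "twist": -0.0995}]'

```text
clock: 19.95
eef_pos: [0.6136, -0.0327, 0.3229]
orientation: [[-0.08, 0.997, -0.001], [0.997, 0.08, 0.001], [0.001, -0.001, -1.0]]
contact_force: [-1.1, 0.9, -6.3]
gripper_width: 0.0271
gripper_force: 45.0
```

step_arm --rows '[{"tx": 0, "ty": 0, "tz": 0, "twist": 0}, {"tx": 0, "ty": 0, "tz": 0, "twist": 0}, {"tx": 0, "ty": 0, "tz": 0.002, "twist": 0}, {"tx": 0, "ty": 0, "tz": 0.005, "twist": 0}, {"tx": 0, "ty": 0, "tz": 0.01, "twist": 0}, {"tx": 0, "ty": 0, "tz": 0.015, "twist": 0}, {"tx": 0, "ty": 0, "tz": 0.02, "twist": 0}, {"tx": 0, "ty": 0, "tz": 0.02, "twist": 0}]'

```text
clock: 20.75
eef_pos: [0.6112, -0.0324, 0.3037]
orientation: [[-0.08, 0.997, -0.002], [0.997, 0.08, 0.0], [0.0, -0.002, -1.0]]
contact_force: [-0.7, 0.7, -5.5]
gripper_width: 0.0274
gripper_force: 45.0
```

```bash
python3 - <<'E'
from h import *
import pickle
np.set_printoptions(precision=4,suppress=True)
s=manip.read_state(); m=manip.camera_model("wrist"); im=manip.grab_frame("wrist"); cv2.imwrite("pics/w8.png",im); pickle.dump(m,open("w8.pkl","wb"))
side=manip.grab_frame("side")
print(s["clock"],s["eef_pos"],s["orientation"],abs(s["dq"]).max(),s["contact_force"])
c=s["eef_pos"]+.159*s["orientation"][:,2]; ax=s["orientation"][:,0]; print("grasp",c)
for a in(.088,.105,.122): print(a,proj("wrist",c+a*ax,m))
print("Vslide",proj("wrist",[.6030,.0750,.105],m))
out=np.zeros((600,800,3),np.uint8); out[:480,:480]=im[:,80:560]; z=cv2.resize(side[180:290,220:300],None,fx=4,fy=4,interpolation=cv2.INTER_CUBIC); out[:440,480:]=z; cv2.imwrite("pics/c8.png",out)
E
```

```text
20.75 [ 0.6112 -0.0324  0.3037] [[-0.0804  0.9968 -0.0016]
 [ 0.9968  0.0804  0.    ]
 [ 0.0001 -0.0016 -1.    ]] 0.6221349114954883 [-0.7369  0.6942 -5.5141]
grasp [ 0.6109 -0.0324  0.1447]
0.088 [321.538   97.0929]
0.105 [321.6095  52.7161]
0.122 [321.67    10.6066]
Vslide [323.074   65.2801]
```

View pics/c8.png

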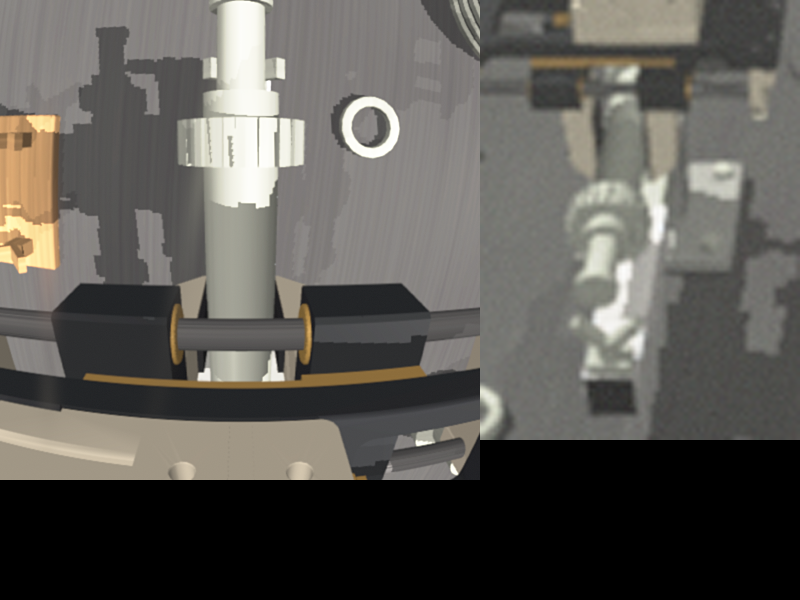

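The wrist crop shows the V cheeks at columns 203 to 285 (centre 244) with the journal above them centred at 241, clear of the collar and shoulder. A sideways shift of about +1 mm is needed.

step_arm --rows '[{"tx": 0, "ty": 0.001, "tz": 0.005, "twist": 0}, {"tx": 0, "ty": 0.001, "tz": 0.012, "twist": 0}, {"tx": 0, "ty": 0.001, "tz": 0.02, "twist": 0}, {"tx": 0, "ty": 0.001, "tz": 0.027, "twist": 0}, {"tx": 0, "ty": 0.001, "tz": 0.033, "twist": 0}, {"tx": 0, "ty": 0.001, "tz": 0.036, "twist": 0}, {"tx": 0, "ty": 0.001, "tz": 0.037, "twist": 0}, {"tx": 0, "ty": 0.001, "tz": 0.037, "twist": 0}]'

```text
clock: 21.65
eef_pos: [0.6127, -0.0321, 0.2677]
orientation: [[-0.081, 0.997, 0.0], [0.997, 0.081, 0.0], [0.0, 0.0, -1.0]]
contact_force: [-0.0, 0.0, -6.1]
gripper_width: 0.0267
gripper_force: 45.0
```

step_arm --rows '[{"tx": 0, "ty": 0, "tz": 0.0005, "twist": 0}, {"tx": 0, "ty": 0, "tz": 0.001, "twist": 0}, {"tx": 0, "ty": 0, "tz": 0.0015, "twist": 0}, {"tx": 0, "ty": 0, "tz": 0.002, "twist": 0}, {"tx": 0, "ty": 0, "tz": 0.0025, "twist": 0}, {"tx": 0, "ty": 0, "tz": 0.003, "twist": 0}, {"tx": 0, "ty": 0, "tz": 0.003, "twist": 0}, {"tx": 0, "ty": 0, "tz": 0.003, "twist": 0}]'

```text
clock: 22.45
eef_pos: [0.6126, -0.0322, 0.2647]
orientation: [[-0.08, 0.997, -0.0], [0.997, 0.08, -0.0], [-0.0, -0.0, -1.0]]
contact_force: [0.1, 0.3, -5.6]
gripper_width: 0.027
gripper_force: 45.0
```

step_arm --rows '[{"tx": 0, "ty": 0, "tz": 0.0005, "twist": 0}, {"tx": 0, "ty": 0, "tz": 0.001, "twist": 0}, {"tx": 0, "ty": 0, "tz": 0.0015, "twist": 0}, {"tx": 0, "ty": 0, "tz": 0.002, "twist": 0}, {"tx": 0, "ty": 0, "tz": 0.0025, "twist": 0}, {"tx": 0, "ty": 0, "tz": 0.003, "twist": 0}, {"tx": 0, "ty": 0, "tz": 0.003, "twist": 0}, {"tx": 0, "ty": 0, "tz": 0.003, "twist": 0}]'

```text
clock: 23.25
eef_pos: [0.6127, -0.0321, 0.2622]
orientation: [[-0.08, 0.997, 0.0], [0.997, 0.08, -0.0], [-0.0, 0.0, -1.0]]
contact_force: [-1.4, -0.9, 1.2]
gripper_width: 0.0266
gripper_force: 45.0
```

step_arm --rows '[{"tx": 0, "ty": -0.0003, "tz": 0.0005, "twist": 0}, {"tx": 0, "ty": -0.0005, "tz": 0.001, "twist": 0}, {"tx": 0, "ty": -0.0005, "tz": 0.0015, "twist": 0}, {"tx": 0, "ty": -0.0005, "tz": 0.0015, "twist": 0}, {"tx": 0, "ty": -0.0005, "tz": 0.0015, "twist": 0}, {"tx": 0, "ty": -0.0005, "tz": 0.0015, "twist": 0}, {"tx": 0, "ty": -0.0005, "tz": 0.0015, "twist": 0}, {"tx": 0, "ty": -0.0005, "tz": 0.0015, "twist": 0}]'

```text
clock: 24.05
eef_pos: [0.6125, -0.032, 0.262]
orientation: [[-0.08, 0.997, 0.001], [0.997, 0.08, -0.001], [-0.001, 0.001, -1.0]]
contact_force: [-7.0, -1.3, 10.8]
gripper_width: 0.027
gripper_force: 45.0
```

step_arm --rows '[{"tx": 0, "ty": -0.0005, "tz": 0, "twist": 0}, {"tx": 0, "ty": -0.001, "tz": 0, "twist": 0}, {"tx": 0, "ty": -0.0015, "tz": -0.0005, "twist": 0}, {"tx": 0, "ty": -0.002, "tz": -0.001, "twist": 0}, {"tx": 0, "ty": -0.002, "tz": -0.001, "twist": 0}, {"tx": 0, "ty": -0.002, "tz": -0.001, "twist": 0}, {"tx": 0, "ty": -0.002, "tz": -0.001, "twist": 0}, {"tx": 0, "ty": -0.002, "tz": -0.001, "twist": 0}]'

```text
clock: 24.85
eef_pos: [0.6114, -0.0323, 0.2617]
orientation: [[-0.08, 0.997, 0.004], [0.997, 0.08, 0.001], [0.0, 0.004, -1.0]]
contact_force: [5.2, 0.2, -0.8]
gripper_width: 0.0269
gripper_force: 45.0
```

step_arm --rows '[{"tx": 0, "ty": 0.0005, "tz": 0, "twist": 0}, {"tx": 0, "ty": 0.0008, "tz": 0, "twist": 0}, {"tx": 0, "ty": 0.0008, "tz": 0, "twist": 0}, {"tx": 0, "ty": 0.0008, "tz": 0, "twist": 0}, {"tx": 0, "ty": 0.0008, "tz": 0, "twist": 0}, {"tx": 0, "ty": 0.0008, "tz": 0, "twist": 0}, {"tx": 0, "ty": 0.0008, "tz": 0, "twist": 0}, {"tx": 0, "ty": 0.0008, "tz": 0, "twist": 0}]'

```text
clock: 25.65
eef_pos: [0.6117, -0.0322, 0.2617]
orientation: [[-0.08, 0.997, 0.002], [0.997, 0.08, 0.0], [0.0, 0.002, -1.0]]
contact_force: [5.7, -0.0, 0.2]
gripper_width: 0.0268
gripper_force: 45.0
```

step_arm --rows '[{"tx": 0, "ty": 0, "tz": 0, "twist": 0}, {"tx": 0, "ty": 0, "tz": 0, "twist": 0}, {"tx": 0, "ty": 0, "tz": 0, "twist": 0}, {"tx": 0, "ty": 0, "tz": 0, "twist": 0}, {"tx": 0, "ty": 0, "tz": 0, "twist": 0}, {"tx": 0, "ty": 0, "tz": 0, "twist": 0}, {"tx": 0, "ty": 0, "tz": 0, "twist": 0}, {"tx": 0, "ty": 0, "tz": 0, "twist": 0}]' --jaw 100

```text
clock: 26.45
eef_pos: [0.6109, -0.0323, 0.2612]
orientation: [[-0.08, 0.997, -0.0], [0.997, 0.08, -0.0], [-0.0, -0.0, -1.0]]
contact_force: [-0.2, -0.6, 0.6]
gripper_width: 0.0864
gripper_force: 0.0
```

step_arm --rows '[{"tx": 0, "ty": 0, "tz": -0.005, "twist": 0}, {"tx": 0, "ty": 0, "tz": -0.015, "twist": 0}, {"tx": 0, "ty": 0, "tz": -0.03, "twist": 0}, {"tx": 0, "ty": 0, "tz": -0.05, "twist": 0}, {"tx": 0, "ty": 0, "tz": -0.07, "twist": 0}, {"tx": 0, "ty": 0, "tz": -0.09, "twist": 0}, {"tx": 0, "ty": 0, "tz": -0.105, "twist": 0}, {"tx": 0, "ty": 0, "tz": -0.11, "twist": 0}]'

```text
clock: 27.25
eef_pos: [0.6116, -0.032, 0.3741]
orientation: [[-0.08, 0.997, 0.004], [0.997, 0.08, -0.0], [-0.001, 0.004, -1.0]]
contact_force: [0.1, -0.0, -0.3]
gripper_width: 0.0919
gripper_force: 0.0
```

step_arm --rows '[{"tx": 0, "ty": -0.02, "tz": 0, "twist": 0}, {"tx": 0, "ty": -0.05, "tz": 0, "twist": 0}, {"tx": 0, "ty": -0.09, "tz": -0.005, "twist": 0}, {"tx": 0, "ty": -0.12, "tz": -0.01, "twist": 0}, {"tx": 0, "ty": -0.14, "tz": -0.01, "twist": 0}, {"tx": 0, "ty": -0.15, "tz": -0.01, "twist": 0}, {"tx": 0, "ty": -0.15, "tz": -0.01, "twist": 0}, {"tx": 0, "ty": -0.15, "tz": -0.01, "twist": 0}]'

```text
clock: 28.05
eef_pos: [0.4622, -0.0445, 0.3815]
orientation: [[-0.08, 0.997, 0.001], [0.997, 0.08, 0.0], [-0.0, 0.001, -1.0]]
contact_force: [-0.1, 0.1, -0.2]
gripper_width: 0.0914
gripper_force: 0.0
```

```bash
python3 - <<'E'
from h import *
s=manip.read_state(); print(s["clock"],s["eef_pos"],s["contact_force"])
t=manip.grab_frame("top")[150:215,280:410]; d=manip.grab_frame("side")[180:300,210:320]; w=manip.grab_frame("wrist")
out=np.zeros((600,800,3),np.uint8)
out[:260,:520]=cv2.resize(t,None,fx=4,fy=4,interpolation=cv2.INTER_CUBIC); out[:312,520:]=cv2.resize(d,None,fx=2.6,fy=2.6,interpolation=cv2.INTER_CUBIC)[:312,:280]
out[265:595,:510]=cv2.resize(w[0:330,130:640],None,fx=1,fy=1); cv2.imwrite("pics/f.png",out)
E
```

```text
28.05 [ 0.4622005  -0.04452715  0.38154395] [-0.06813996  0.12951898 -0.18974877]
```

View pics/f.png

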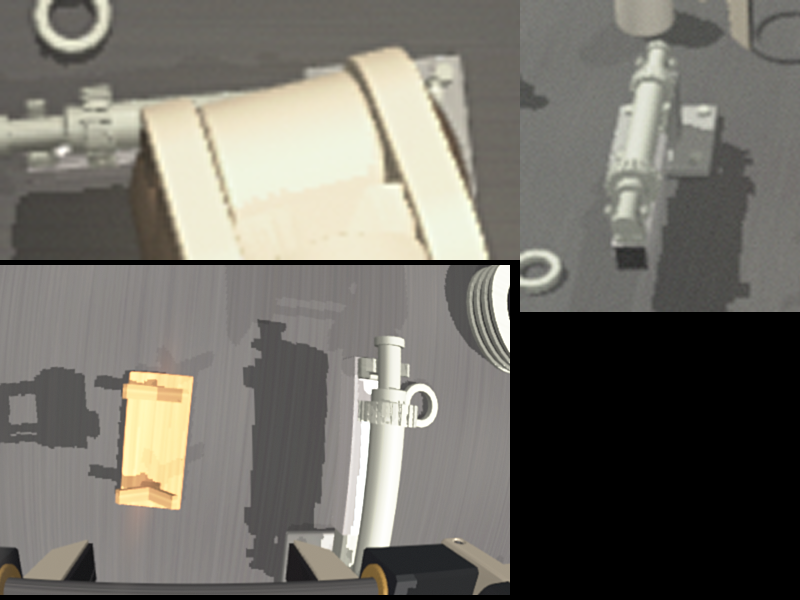

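The final views show the shaft lying along the stand. The near journal is in the sliding V at about (375,365) in the wrist crop, the far journal is at the fixed V at about (655,65) in the side crop, and the cradle is empty.

```bash
python3 -c "
from cell import manip
print(manip.hand_in())"
```

```text
the job is handed in; nothing more can be done
None
```

I slid the sleeve out about 51 mm to the next hole, where the button snapped out and blocked it, then laid the gear shaft with a journal in each V rest, let go and handed in at about 28 s; freeing the button took just over the 26.5 N I last measured at the wrist (stated range 10–18 N, damage limit 28 N), and the peak at release was not recorded.

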